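# Seat a chambered slide in the corner of the imager's slide holder

## Robot

A 6-joint arm with a two-finger parallel gripper is mounted at the origin on the work surface. World frame = base frame: x ahead of the robot, y to its left, z up, the work surface at z = 0. Lengths are in mm, angles in degrees, forces in N, time in s.
With the tool pointing down it reaches from about 350 to 850 mm from the base axis. Payload 8.1 kg.
Tool frame: the origin (TCP) lies at the very end of the fingers, on their centre line; the grasp point (between the pads) lies 19 mm behind it; z points along the fingers, y is the direction in which the jaws open and shut (so a half turn about z gives the same grasp; the last joint's range is limited). The gripper opens to 85 mm and grips with 20 to 120 N. Pads are 22 mm wide; open, the fingers measure 114 mm over their backs; the gripper's body (76 mm by 85 mm) begins 54 mm behind the grasp point. The pads swing forward as they close: fully open they stand 13 mm farther back than shut.
Start: joints at [59.507, 7.471, 85.268, -0, 87.261, -4.893], TCP at [259.229, 541.115, 231.292] pointing down, gripper open.
Joint ranges: [-169.43, 169.43], [-51.17, 129.36], [1.28, 143.12], [-76.62, 256.62], [0, 156.53], [-152.29, 152.29]. Speed limits (degrees/s): [136.94, 136.94, 159.86, 180, 180, 180].

## Interface

Orientations are given as [roll, pitch, yaw] about the fixed x, y, z axes, in that order (R = Rz(yaw) Ry(pitch) Rx(roll)).
In Python, from bench import r gives the robot as it stands.
- The arm moves only by the shell command python3 -m crank 'ROWS' [OPENING] [FORCE]. ROWS is JSON, a list that holds one entry, the list of rows, each a list of 6 numbers: the shift along the tool's x, y, z in m, then the turn, a rotation vector about the tool's x, y, z in rad. A call has 1 to 10 rows; each row is the pose to reach, as a shift and turn from the pose measured when the call began, along the tool's axes at that moment; what a row does not reach only later rows make up. A row lasts 1/8 s, in which the tool goes at most 62.5 mm and 10.7 degrees, less where a joint would pass 70% of its speed; a pose out of reach is approached as far as the arm can. A call with a gripper value outside its range is refused whole. OPENING is the closure, from 0 (fully open) to 1 (shut), set as the call begins (- or left out, the last holds). The fingers move at their own pace and stop on an object; FORCE is the grip in N (left out, the last holds). Time passes only in rows, so rows that repeat a pose let the fingers close. It gives the time, the measured TCP pose, the force and the opening at its end, in the units of the state.
- r.sense(): the state, without advancing time (a new reading comes with each control period).
- r.snapshot(name): name is "scene" or "top" or "wrist"; returns (picture, depth): 400x640x3 uint8, blue, green, red; 400x640 float32, mm along the optical axis (not along the pixel's ray), 0 where there is no reading.
- r.get_calibration(name): a dict with "mtx" (3x3 intrinsics, pixels), "cam_to_world" (4x4, takes a point from camera to world coordinates). Camera axes: x right, y down, z forward; pixel columns grow to the right and rows downward; lengths in mm; the calibration is good to about 2 mm. A picture is of the moment at which its call begins: read the wrist's pose just before it. get_calibration takes no time and is no camera call; for the wrist camera it gives the pose at the moment of the call.
- r.hand_in(): hands the job in, once; it reports no verdict.
Trained networks look in the newest picture that a camera, given by its name, has taken for a name from the list of things; names that differ only in an ending like _2 or _b are one class to them, and where a whole thing is asked for, a point or a joint stands for the part that bears it (a point fixed in the world has none). Each returns a list of dicts, best first, with "conf" (0 to 1); they miss things now and then, are a little off and sometimes report something else, mostly with a low value. They report only what shows in the picture. A call takes as long as a camera call. They do not tell look-alikes from the thing itself.
- r.look_for(thing, camera): "extent" ([left, top, right, bottom] in pixels, round what is visible of it).
- r.landmark_of(thing, camera): "pixel" ([column, row] in pixels: a listed point, or the origin of a listed thing).
The state is a dict: "time": time; "joint_pos": joint angles; "qd": joint speeds; "joint_efforts": joint torques, N m; "tool_pos": TCP position; "tcp_rot": TCP orientation; "ft_force": force on the tool from outside, world axes, zero at the start; "wrist_torque": the same for the moment, N m; "finger_gap": finger opening in mm.
Only numpy, scipy, OpenCV 4.12 (cv2) and the standard library are available. Lean on these libraries where they do the work, as an engineer would, in place of code of your own. Each camera call takes 0.05 s, during which the arm holds its last target.

## Task

The chambered slide has been left askew on the stage of the imager. Without picking it up, push it with your fingertips until its long side lies flat against the back bar of the slide holder, there where it is, short of the pocket; then, keeping it against the bar, slide it along into the corner pocket until it is fully home against both the bar and the end stop, and let go of it there. Do not disturb the dish and the cap on the stage or the other loose things on the bench.

Things in the scene. Friction and masses are not known exactly. Their poses are not given: they have to be found in the camera images.
- imager: White box-shaped inverted imager fixed on the bench, 260 (x) x 360 (y) x 110 mm. Origin: centre of its underside. Its flat dark top, 110 mm up, is the stage (244 x 344 mm), carrying an aluminium slide holder 8 mm high: back bar, end stop and toe in one fixed piece. Its +y runs along the bar to the pocket, its +x across the stage to the bar, away from the robot. Yawed up to 15 degrees.
- slide: Milky-white eight-well chambered slide, loose on the stage, 26 (x) x 76 (y) mm, 25 to 50 g: base 7 mm thick, well block on it 23.5 x 60 mm, up to 14 mm high, from y = -23.5 to +36.5 mm; label shelf at the -y end. Origin: centre of its underside. Its +y points within 20 degrees of the imager's +y. Under 1 N slides it. Home: at x +27, y +27, z +110 mm in the imager's frame, axes parallel.
- pocket_corner (a point): Corner of the pocket at stage level, where the bar's front face meets the stop's inner face (imager frame x +40, y +65, z +110 mm; axes as the imager's). The stop is 14 mm thick and crosses the bar's +y end, from the bar to x +1 mm. A slide that is home has its origin 13 mm before this point in x and 38 mm before it in y.
- bar_end (a point): Free end of the back bar's front face at stage level (imager frame x +40, y -145, z +110 mm). The bar is straight, 12 mm thick, and runs from here 210 mm along +y to the pocket corner; its front face looks to -x, towards the robot.
- toe_nose (a point): Foremost point of the toe at stage level (imager frame x +6, y +44, z +110 mm): a low wall 10 mm thick, parallel to the bar, from the end stop 21 mm back to this round nose (5 mm radius). Between toe and bar the pocket is 29 mm wide, closed at the stop, open towards -y and at the top.
- dish: Bystander: pale clear round culture dish, 40 mm diameter, 13 mm high, loose on the stage (in front of the pocket or behind the bar); origin: centre of its underside. Leave it alone.
- cap: Bystander: grey round objective cap, 33 mm diameter, 17 mm high, loose on the stage (the other of those two places); origin: centre of its underside. Leave it alone.
- light_cover: Bystander: dark light-shield cover with a bent steel handle, 200 x 230 x 49 mm (73 mm with the handle), loose on the bench to the left of the imager; origin: centre of its underside.
- tip_box: Bystander: pipette-tip box, blue with a clear lid, 122 (its x) x 84 x 78 mm high, loose on the bench to the left of the imager; origin: centre of its underside.
- wash_bottle: Bystander: white bottle, 64 mm diameter, 160 mm high, loose on the bench to the right; origin: centre of its underside.
- jar: Bystander: lidded clear jar, 54 mm diameter, 75 mm high, loose on the bench to the right; origin: centre of its underside.
- pen: Bystander: marker pen, 139 mm long (its x), 13 mm thick, lying loose on the bench to the right; origin: under its middle.
Not all that is in view belongs to the job. There is more than one size of the slide; the job needs the smaller.

How it is judged (in metres and radians):
On the way, in this order (a step that is already met when the one before it is completed fails the run):
1. The slide lies flat against the back bar, still at least 30 mm short of home (x of slide in the frame of imager above 0.024 m and y of slide in the frame of imager below -0.003 m and angle between the y axis of slide and the y axis of imager, either way round below 0.06 rad and angle between slide's own z axis and vertical below 0.05 rad), for 0.1 s.
2. The slide is home in the pocket, against the bar and the end stop (x of slide in the frame of imager above 0.0245 m and y of slide in the frame of imager above 0.0245 m and angle between the y axis of slide and the y axis of imager, either way round below 0.05 rad and angle between slide's own z axis and vertical below 0.05 rad and z of slide in the frame of imager below 0.112 m), for 0.2 s.
At the end, for the whole second after the job is handed in: The slide lies flat on the stage, at rest, in the corner pocket: within 2.5 mm of the back bar and of the end stop and parallel to the bar within 0.05 rad (all of step 2 and linear speed of slide below 0.01 m/s); the robot touches nothing.
It fails at once if The slide is lifted off the stage (by more than 6 mm at its middle) or tipped up (more than 0.3 rad) (z of slide in the frame of imager above 0.116 m or angle between slide's own z axis and vertical above 0.3 rad).
It fails at once if The slide falls off the stage (z of slide in the frame of imager below 0.09 m).
It fails at once if The slide stands more than 6 mm off the back bar while it is within 30 mm of home (y of slide in the frame of imager above -0.003 m and x of slide in the frame of imager below 0.021 m).
It fails at once if A bystander is disturbed: the dish or the cap moved by more than 12 mm, anything else loose on the bench by more than 20 mm (distance of any of dish, cap from where it was at the start of the episode above 0.012 m or distance of any of light_cover, tip_box, wash_bottle, jar, pen from where it was at the start of the episode above 0.02 m).
It also fails if it takes over 48 s, if anything falls off the work surface, if the arm or the gripper's body presses on something with over 40 N, if the wrist force passes 120 N, or if a joint passes its speed limit or range.

## Working session

There is one attempt and no reset: what is moved stays moved. The work goes in short steps, Python scripts to look and compute and a shell command to move; the robot and the scene stay as the last step left them, time stands still between calls to the robot, and variables do not carry over. Pictures are saved under pics/ and viewed, and the job is handed in when it is done.

```bash
mkdir -p pics; ls
python3 - <<'E'
from bench import r
import cv2
s=r.sense(); print(s)
for n in ("scene","top","wrist"):
    p,d=r.snapshot(n); cv2.imwrite(f"pics/{n}0.png",p)
    import numpy as np; np.save(f"pics/{n}0.npy",d)
    c=r.get_calibration(n); print(n,c)
    for t in ("slide","pocket_corner","bar_end","toe_nose","dish","cap"):
        print(t,[(round(o['conf'],2),np.round(o['pixel'],1).tolist()) for o in r.landmark_of(t,n)])
E
```

```text
pics
{'time': 0.0, 'joint_pos': array([ 5.95072561e+01,  7.51501600e+00,  8.53300419e+01,  3.69348015e-04,
        8.72603349e+01, -4.89203763e+00]), 'qd': array([-0.09359198, -0.03828452,  0.06317198,  0.10595576,  0.06864986,
        0.0128819 ]), 'joint_efforts': array([-6.43863914e-04, -5.69389093e+01, -5.00545979e+01, -3.46685993e-04,
        1.49239087e-02, -6.35956167e-05]), 'tool_pos': array([258.94770178, 540.6386945 , 230.23807089]), 'tcp_rot': array([-1.79895023e+02, -9.35528174e-03,  1.54399267e+02]), 'ft_force': array([ 0.15304839, -0.42867283, -0.28644579]), 'wrist_torque': array([-0.00124406, -0.03118414, -0.02010114]), 'finger_gap': 85.49760983446383}
scene {'mtx': array([[387.64657505,   0.        , 317.02844444],
       [  0.        , 387.64657505, 196.14404261],
       [  0.        ,   0.        ,   1.        ]]), 'cam_to_world': array([[ 7.88432173e-01,  5.16205458e-01, -3.34524489e-01,
         9.19140260e+02],
       [ 6.15031209e-01, -6.70877062e-01,  4.14319417e-01,
        -4.66106758e+02],
       [-1.05508621e-02, -5.32405759e-01, -8.46423527e-01,
         1
[... 981 characters left out ...]
[363.5, 171.4])]
toe_nose [(0.76, [315.5, 175.5])]
dish [(0.58, [323.5, 157.5])]
cap [(0.49, [308.7, 196.2])]
wrist {'mtx': array([[286.38181282,   0.        , 321.16589569],
       [  0.        , 286.38181282, 198.99580778],
       [  0.        ,   0.        ,   1.        ]]), 'cam_to_world': array([[ 4.31782091e-01,  8.52282916e-01,  2.95259305e-01,
         1.83149247e+02],
       [ 9.01977755e-01, -4.08209267e-01, -1.40717178e-01,
         5.77009833e+02],
       [ 5.96737836e-04,  3.27076482e-01, -9.44997682e-01,
         3.74991404e+02],
       [ 0.00000000e+00,  0.00000000e+00,  0.00000000e+00,
         1.00000000e+00]])}
slide []
pocket_corner []
bar_end []
toe_nose []
dish []
cap []
```

```bash
cat > h.py <<'E'
from bench import r
import numpy as np, cv2
def ray(n,px,z,cal=None):
    c=cal or r.get_calibration(n); K=c['mtx'];T=c['cam_to_world']
    v=T[:3,:3]@np.linalg.inv(K)@np.array([px[0],px[1],1.]); o=T[:3,3]
    return o+v*(z-o[2])/v[2]
E
python3 - <<'E'
from h import *
for n,d in {"scene":dict(s1=(237.8,292.7),s=(308.5,232.7),pc=(351.4,208.3),be=(296.8,255),tn=(337.1,212.5),dish=(345.8,230.5),cap=(316,186.1)),
 "top":dict(s1=(196.8,222.5),s=(345,178.7),pc=(311.1,163.5),be=(363.5,171.4),tn=(315.5,175.5),dish=(323.5,157.5),cap=(308.7,196.2))}.items():
    for k,p in d.items(): print(n,k,ray(n,p,0 if k=='s1' else 110).round(1))
a=cv2.imread('pics/top0.png')[110:260,220:440]; cv2.imwrite('pics/topc.png',cv2.resize(a,None,fx=3.6,fy=3.6,interpolation=cv2.INTER_CUBIC))
a=cv2.imread('pics/scene0.png')[120:300,200:440]; cv2.imwrite('pics/scenec.png',cv2.resize(a,None,fx=3.3,fy=3.3,interpolation=cv2.INTER_CUBIC))
E
```

```text
scene s1 [ 502.4 -328.1    0. ]
scene s [581.2 -89.9 110. ]
scene pc [631.9  51.7 110. ]
scene be [ 598.6 -163.8  110. ]
scene tn [606.7  14.1 110. ]
scene dish [661.9 -18.7 110. ]
scene cap [499.2  50.  110. ]
top s1 [402.5 521.4   0. ]
top s [575.  -88.8 110. ]
top pc [634.4  43.3 110. ]
top be [ 603.8 -160.9  110. ]
top tn [587.3  26.  110. ]
top dish [658.1  -5.  110. ]
top cap [506.5  52.1 110. ]
```

View pics/top0.png

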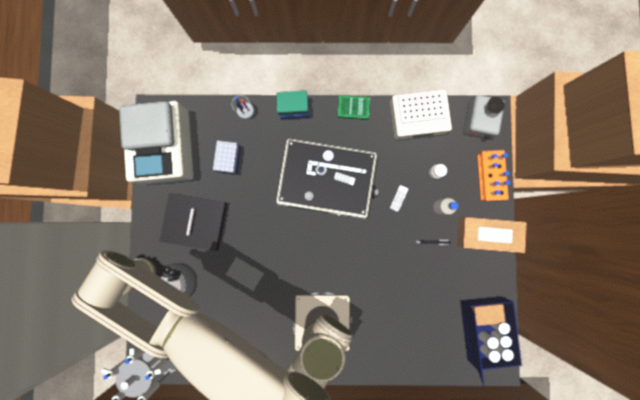

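View pics/topc.png

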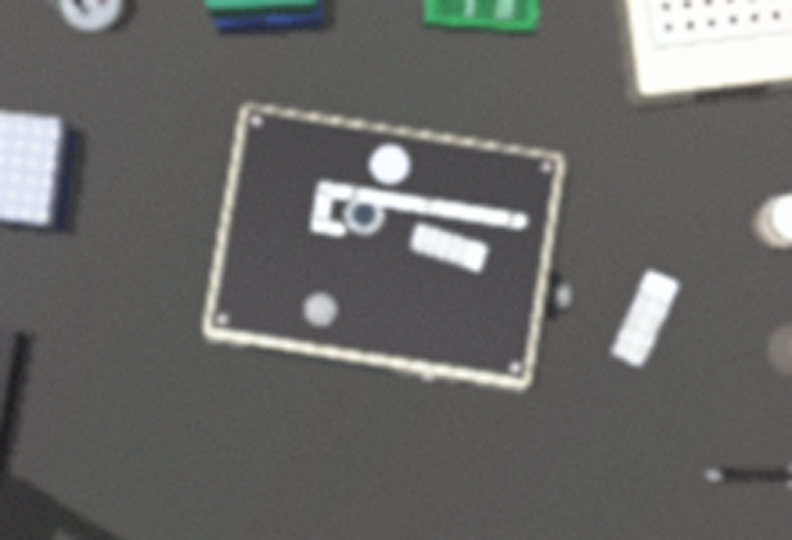

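View pics/scenec.png

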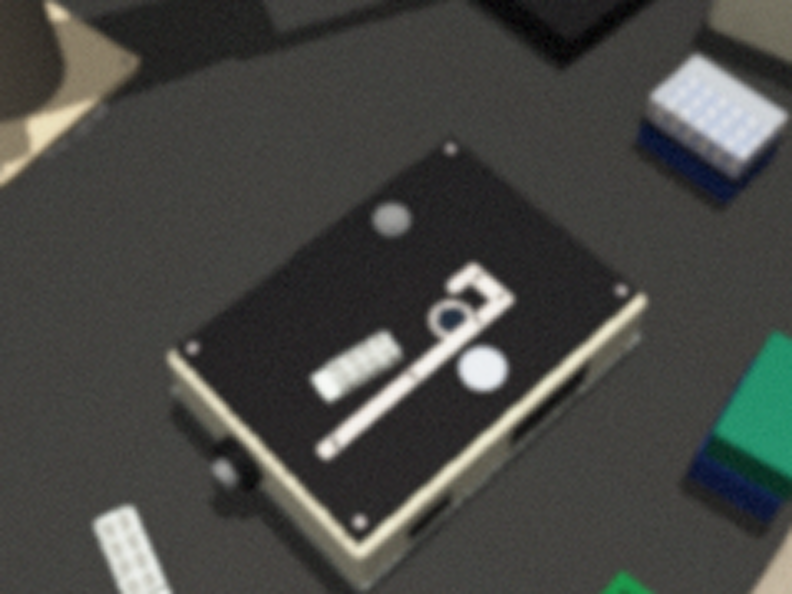

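View pics/scene0.png

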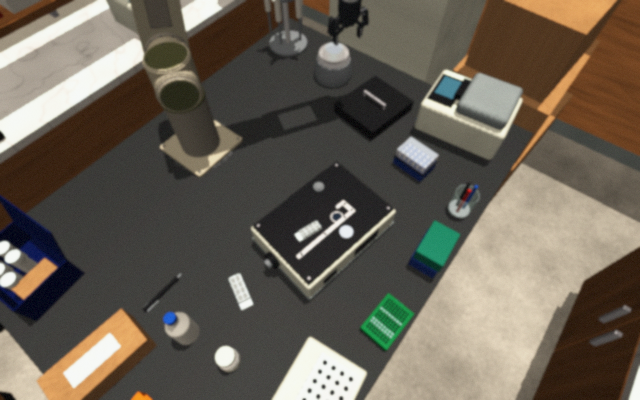

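The top view shows the slide on the stage at about (345,178), in front of the bar and tilted. The pocket is at about (311,165), the dish is behind the bar at (328,155) and the cap is in front at (309,196). A lookalike slide lies on the bench at (399,198). I'll move over the stage and look with the wrist camera.

```bash
python3 -m crank '[[[-0.05,-0.042,-0.02,0,0,-0.03],[-0.1,-0.084,-0.04,0,0,-0.06],[-0.15,-0.126,-0.06,0,0,-0.09],[-0.2,-0.168,-0.07,0,0,-0.12],[-0.25,-0.21,-0.07,0,0,-0.15],[-0.3,-0.25,-0.07,0,0,-0.18],[-0.35,-0.29,-0.07,0,0,-0.21],[-0.4,-0.33,-0.07,0,0,-0.24],[-0.45,-0.37,-0.07,0,0,-0.27],[-0.5,-0.41,-0.07,0,0,-0.297]]]' 0.5
```

```text
time: 2.3
tool_pos: [520.2, -18.8, 301.7]
tcp_rot: [180.0, 0.1, 171.5]
ft_force: [1.0, 0.9, 0.6]
finger_gap: 42.8
```

```bash
python3 -m crank '[[[-0.01,0.03,0,0,0,0],[-0.02,0.04,0,0,0,0],[-0.02,0.04,0,0,0,0]]]'
python3 - <<'E'
from h import *
s=r.sense(); print(s['tool_pos'],s['tcp_rot'],s['joint_pos'],s['qd'],s['ft_force'])
c=r.get_calibration('wrist'); p,d=r.snapshot('wrist'); cv2.imwrite('pics/w1.png',p); np.save('pics/w1.npy',d)
np.savez('pics/w1cal.npz',**c)
for t in ("slide","pocket_corner","bar_end","toe_nose","dish","cap"):
    print(t,[(round(o['conf'],2),np.round(o['pixel'],1).tolist(),ray('wrist',o['pixel'],110,c).round(1).tolist()) for o in r.landmark_of(t,'wrist')])
E
```

```text
time: 2.68
tool_pos: [546.1, 18.9, 301.5]
tcp_rot: [180.0, 0.0, 171.6]
ft_force: [-0.1, 0.3, -0.4]
finger_gap: 42.9
[546.09713296  18.87015461 301.4869503 ] [1.79993851e+02 3.10176374e-02 1.71605190e+02] [-3.39977101e+00 -1.95880784e+00  8.77374797e+01  3.43408348e-03
  9.41898929e+01 -8.50047108e+01] [-0.18290224 -1.32622357  1.00767113 -0.49529094  0.42516583 -0.47500744] [-0.09528888  0.27558204 -0.40438333]
slide [(0.79, [104.8, 167.9], [501.1, -235.8, 110.0]), (0.69, [241.4, 208.7], [575.7, -86.9, 110.0])]
pocket_corner [(0.71, [346.6, 236.7], [633.6, 39.0, 110.0])]
bar_end [(0.93, [183.5, 234.5], [599.7, -169.4, 110.0])]
toe_nose [(0.81, [333.0, 210.2], [594.5, 26.4, 110.0])]
dish [(0.95, [303.1, 261.5], [661.7, -23.0, 110.0])]
cap [(0.64, [347.6, 140.8], [511.5, 54.5, 110.0])]
```

View pics/w1.png

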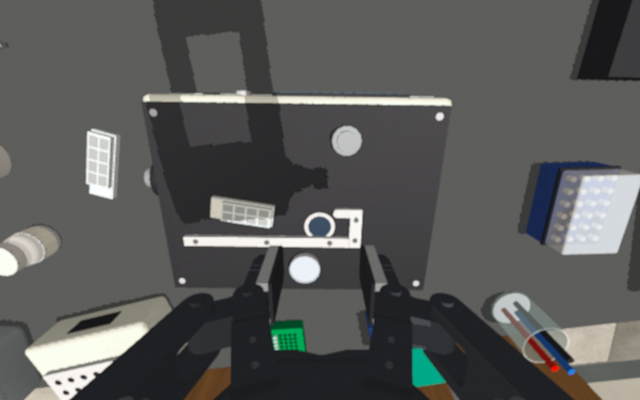

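Run:
```python
import cv2
a=cv2.imread('pics/w1.png')[180:260,170:375]; cv2.imwrite('pics/w1c.png',cv2.resize(a,None,fx=3.9,fy=3.9,interpolation=cv2.INTER_CUBIC))
```

```text
(no output)
```

View pics/w1c.png

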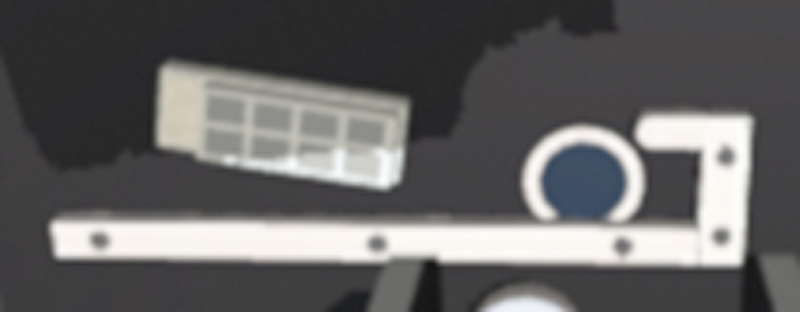

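Run:
```python
from h import *
c=dict(np.load('pics/w1cal.npz'))
f=lambda u,v,z: ray('wrist',(170+(u+.5)/3.9-.5,180+(v+.5)/3.9-.5),z,c)
a=f(52,217,118);b=f(698,228,118);d=b-a
print(a,b,np.hypot(*d[:2]),np.degrees(np.arctan2(-d[0],d[1])))
ps=[f(163,62,117),f(157,149,117),f(408,98,117),f(408,98,110)]
for p in ps: print(p.round(1))
d=ps[3]-ps[0];print(np.degrees(np.arctan2(-d[0],d[1])),np.hypot(*d[:2]))
# bar axes
yaw=np.arctan2(-(b-a)[0],(b-a)[1]); ex=np.array([np.cos(yaw),np.sin(yaw)]);ey=np.array([-np.sin(yaw),np.cos(yaw)])
O=b[:2]-40*ex-65*ey; print('imager',O,'yaw',np.degrees(yaw))
s=np.array([575.7,-86.9]); 
for q in [s]+[p[:2] for p in ps]: print((q-O)@ex,(q-O)@ey)
```

```text
[ 597.3562227  -165.61332546  118.        ] [631.86058537  41.08419727 118.        ] 209.55766973667002 -9.47709478274288
[ 551.5 -116.2  117. ]
[ 579.5 -125.9  117. ]
[574.2 -43.5 117. ]
[576.6 -45.1 110. ]
-19.45234722456449 75.38024864221657
imager [581.70406045 -16.44251834] yaw -9.47709478274288
5.678943076372851 -70.48443139469909
-13.411489119880825 -103.36312346337878
15.859137148728772 -108.3720381293431
-2.9633732739306553 -27.954252426365574
-0.3539116083317627 -29.12242333944216
```

```bash
python3 -m crank '[[[0.001,-0.03,0.02,0,0,0.01],[0.002,-0.06,0.04,0,0,0.019],[0.003,-0.09,0.07,0,0,0.019],[0.003,-0.099,0.1,0,0,0.019],[0.003,-0.099,0.13,0,0,0.019],[0.003,-0.099,0.155,0,0,0.019],[0.003,-0.099,0.165,0,0,0.019],[0.003,-0.099,0.165,0,0,0.019]]]'
python3 - <<'E'
from h import *
c=r.get_calibration('wrist'); p,d=r.snapshot('wrist'); cv2.imwrite('pics/w2.png',p);np.save('pics/w2.npy',d)
np.savez('pics/w2cal.npz',**c)
E
```

```text
time: 4.03
tool_pos: [528.0, -79.4, 136.7]
tcp_rot: [180.0, 0.0, 170.4]
ft_force: [0.5, 0.4, 0.5]
finger_gap: 42.5
```

View pics/w2.png

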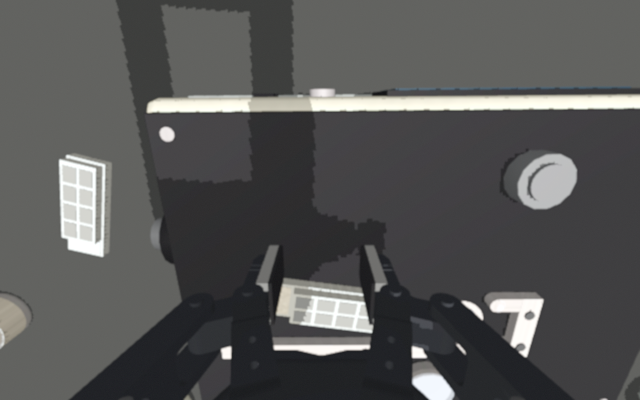

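The wrist view shows the slide between and just beyond the fingers, at (330,305), with the bar behind it at row 348. I'll go down to just above the stage.

```bash
python3 -m crank '[[[0,0,0.01,0,0,0],[0,0,0.02,0,0,0],[0,0,0.0235,0,0,0],[0,0,0.0235,0,0,0]]]'
python3 - <<'E'
from h import *
p,d=r.snapshot('wrist'); cv2.imwrite('pics/w3.png',p);np.save('pics/w3.npy',d)
c=r.get_calibration('wrist')
for px in [(265,250),(268,255),(371,255),(375,250),(265,265)]: 
  z=d[px[1],px[0]]; q=c['cam_to_world']@np.r_[np.linalg.inv(c['mtx'])@[px[0],px[1],1]*z,1]; print(px,z,q.round(1))
E
```

```text
time: 4.58
tool_pos: [528.3, -79.5, 113.6]
tcp_rot: [180.0, 0.1, 170.4]
ft_force: [-0.6, -0.1, 0.1]
finger_gap: 42.8
(265, 250) 164.53888 [ 520.4 -111.4  111.8    1. ]
(268, 255) 143.41689 [ 513.3 -104.5  131.3    1. ]
(371, 255) 142.61948 [521.5 -53.7 132.    1. ]
(375, 250) 145.89929 [521.2 -51.  128.3   1. ]
(265, 265) 134.76582 [ 513.4 -104.3  140.5    1. ]
```

View pics/w3.png

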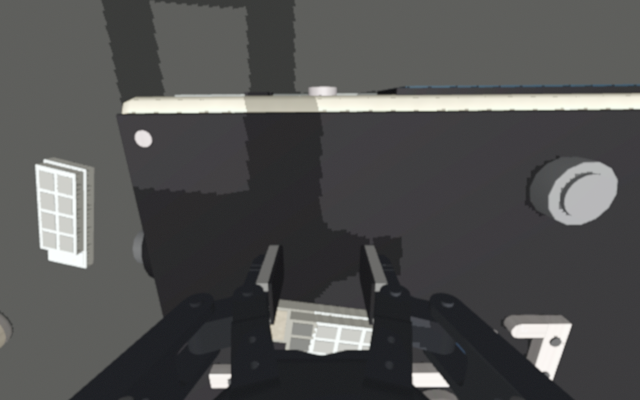

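Run:
```python
from h import *
d=np.load('pics/w3.npy'); c=r.get_calibration('wrist')
v,u=np.mgrid[240:300,250:400]; z=d[240:300,250:400]
P=np.linalg.inv(c['mtx'])@np.stack([u.ravel(),v.ravel(),np.ones(u.size)])*z.ravel()
W=(c['cam_to_world'][:3,:3]@P).T+c['cam_to_world'][:3,3]
t=r.sense()['tool_pos']; y=np.radians(-9.48); R=np.array([[np.cos(y),-np.sin(y)],[np.sin(y),np.cos(y)]])
L=(W[:,:2]-t[:2])@R
m=(W[:,2]>114)&(W[:,2]<150)&(L[:,0]<16)&(L[:,0]>-25)&(abs(L[:,1])<45)&(z.ravel()<170)
for lo in range(114,146,4):
  k=m&(W[:,2]>=lo)&(W[:,2]<lo+4)
  if k.any():
    for s in (-1,1):
      q=k&(np.sign(L[:,1])==s)
      if q.any(): print(lo,s,q.sum(),L[q].min(0).round(1),L[q].max(0).round(1))
```

```text
114 -1 5 [ -4.8 -21.8] [ -1.7 -21.6]
114 1 7 [-5.2 21. ] [-1.6 21.2]
118 -1 50 [-11.2 -27.8] [  9.2 -21.4]
118 1 46 [-11.2  20.9] [ 9.9 27.4]
122 -1 106 [-11.7 -34.6] [ 10.9 -21.4]
122 1 113 [-11.9  20.9] [11.6 33.3]
126 -1 139 [-11.8 -35.2] [ 11.  -21.4]
126 1 129 [-11.9  20.9] [ 9.9 34.6]
130 -1 154 [-11.8 -34.9] [ 10.5 -21.4]
130 1 155 [-11.7  20.9] [10.3 34.5]
134 -1 157 [-11.7 -35.4] [ 10.7 -21.4]
134 1 162 [-11.8  20.9] [10.9 34.7]
138 -1 170 [-11.9 -34.4] [  9.5 -21.4]
138 1 167 [-11.9  20.8] [10.3 34.5]
142 -1 166 [-11.9 -33.7] [  5.6 -21.4]
142 1 184 [-11.8  20.8] [ 5.7 34.7]
```

```bash
python3 -m crank '[[[0,0,0.004,0,0,0],[-0.006,0,0.004,0,0,0],[-0.012,0,0.004,0,0,0],[-0.018,0,0.004,0,0,0],[-0.022,0,0.004,0,0,0],[-0.026,0,0.004,0,0,0],[-0.03,0,0.004,0,0,0],[-0.034,0,0.004,0,0,0],[-0.038,0,0.004,0,0,0],[-0.038,0,0.004,0,0,0]]]'
python3 - <<'E'
from h import *
s=r.sense();t=s['tool_pos']; print(s['ft_force'],s['tool_pos'])
y=np.radians(-9.48); R=np.array([[np.cos(y),-np.sin(y)],[np.sin(y),np.cos(y)]]); print((t[:2]-[581.7,-16.4])@R)
p,d=r.snapshot('wrist'); cv2.imwrite('pics/w4.png',p);np.save('pics/w4.npy',d)
E
```

```text
time: 5.88
tool_pos: [566.3, -85.9, 110.1]
tcp_rot: [180.0, 0.1, 170.4]
ft_force: [0.7, 0.9, 1.2]
finger_gap: 42.6
[0.66103595 0.92858576 1.19700146] [566.31105015 -85.92121746 110.10984356]
[ -3.7284102  -71.10638798]
```

View pics/w4.png

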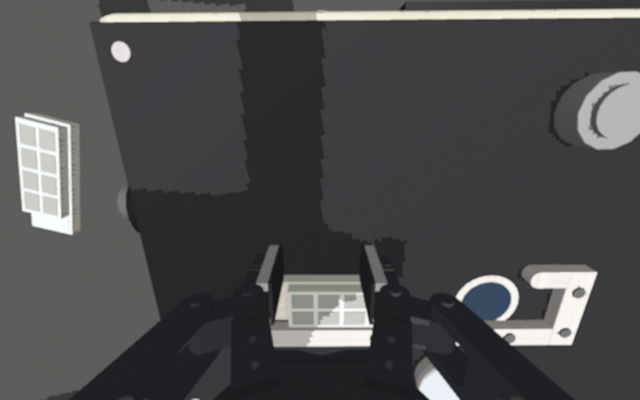

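The slide is now square with the fingers and nearly on the bar. I'll go on gently.

```bash
python3 -m crank '[[[-0.002,0,0,0,0,0],[-0.004,0,0,0,0,0],[-0.006,0,0,0,0,0],[-0.007,0,0,0,0,0],[-0.007,0,0,0,0,0]]]';  python3 - <<'E'
from h import *
s=r.sense();t=s['tool_pos']; print(s['ft_force'],s['tool_pos'])
y=np.radians(-9.48); R=np.array([[np.cos(y),-np.sin(y)],[np.sin(y),np.cos(y)]]); print((t[:2]-[581.7,-16.4])@R)
p,d=r.snapshot('wrist'); cv2.imwrite('pics/w5.png',cv2.resize(p[230:400,180:460],None,fx=2.8,fy=2.8))
E
```

```text
time: 6.55
tool_pos: [573.1, -87.1, 110.1]
tcp_rot: [180.0, 0.1, 170.4]
ft_force: [-0.3, -0.6, -0.3]
finger_gap: 42.6
[-0.27782877 -0.56492845 -0.30290211] [573.14883085 -87.08599192 110.12888653]
[  3.2078302  -71.12905013]
```

View pics/w5.png

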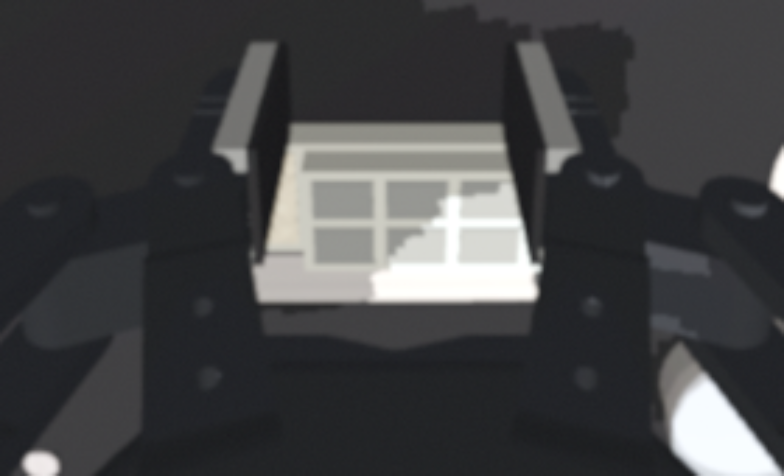

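```bash
python3 -m crank '[[[-0.001,0,0,0,0,0],[-0.002,0,0,0,0,0],[-0.002,0,0,0,0,0]]]'; python3 -m crank '[[[-0.001,0,0,0,0,0],[-0.0015,0,0,0,0,0],[-0.0015,0,0,0,0,0]]]'
```

```text
time: 6.98
tool_pos: [573.9, -87.3, 109.9]
tcp_rot: [-180.0, -0.1, 170.4]
ft_force: [-7.7, 0.2, 3.9]
finger_gap: 42.7
time: 7.35
tool_pos: [573.9, -87.3, 109.8]
tcp_rot: [-180.0, -0.3, 170.4]
ft_force: [-8.1, 0.5, 6.0]
finger_gap: 42.5
```

Force of about 8 N, so it is firmly on the bar. I'll back off, rise and check.

```bash
python3 -m crank '[[[0.003,0,0,0,0,0],[0.02,0,-0.002,0,0,0],[0.03,0,-0.03,0,0,0],[0.03,0,-0.08,0,0,0],[0.03,0,-0.13,0,0,0],[0.03,0,-0.13,0,0,0],[0.03,0,-0.13,0,0,0]]]'
python3 - <<'E'
from h import *
c=r.get_calibration('wrist'); p,d=r.snapshot('wrist'); cv2.imwrite('pics/w6.png',p);np.savez('pics/w6cal.npz',**c)
for t in ("slide","pocket_corner","bar_end","toe_nose"):
    print(t,[(round(o['conf'],2),np.round(o['pixel'],1).tolist(),ray('wrist',o['pixel'],110,c).round(1).tolist()) for o in r.landmark_of(t,'wrist')])
cv2.imwrite('pics/w6c.png',cv2.resize(p[200:340,120:400],None,fx=2.8,fy=2.8,interpolation=cv2.INTER_CUBIC))
E
```

```text
time: 8.22
tool_pos: [545.0, -82.4, 239.8]
tcp_rot: [-180.0, -0.2, 170.4]
ft_force: [-0.4, 0.7, -0.5]
finger_gap: 42.4
slide [(0.84, [325.0, 237.8], [598.2, -87.6, 110.0]), (0.74, [144.0, 169.5], [496.0, -249.8, 110.0])]
pocket_corner [(0.62, [449.2, 244.1], [627.5, 42.0, 110.0])]
bar_end [(0.67, [252.5, 249.1], [598.5, -166.6, 110.0]), (0.6, [75.7, 257.7], [576.8, -358.5, 110.0])]
toe_nose [(0.79, [430.8, 216.4], [592.1, 24.0, 110.0])]
```

View pics/w6c.png

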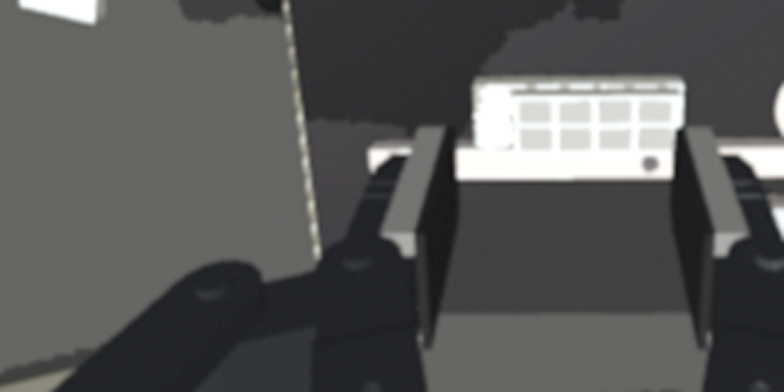

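Run:
```python
from h import *
c=dict(np.load('pics/w6cal.npz')); f=lambda u,v,z: ray('wrist',(120+(u+.5)/2.8-.5,200+(v+.5)/2.8-.5),z,c)
y=np.radians(-9.48); R=np.array([[np.cos(y),-np.sin(y)],[np.sin(y),np.cos(y)]])
for n,a in dict(barend=(369,148,118),bar2=(450,147,118),sl1=(472,78,117),sl2=(473,146,117),sr=(684,78,117)).items(): print(n,((f(*a)[:2]-[581.7,-16.4])@R).round(1))
```

```text
barend [  41.  -144.6]
bar2 [  40.6 -114.3]
sl1 [  12.8 -105.1]
sl2 [  40.7 -105.8]
sr [ 12.9 -28. ]
```

Flat on the bar: the slide's near face is at 12.8 mm at both ends and its centre is at y≈-67. Next I'll turn the shut gripper 90° behind the slide's -y end.

```bash
python3 -m crank '[[[-0.006,-0.008,0,0,0,0.17],[-0.012,-0.016,0,0,0,0.34],[-0.018,-0.024,0,0,0,0.51],[-0.024,-0.032,0,0,0,0.68],[-0.03,-0.04,0,0,0,0.85],[-0.036,-0.048,0,0,0,1.02],[-0.042,-0.054,0,0,0,1.19],[-0.048,-0.061,0,0,0,1.36],[-0.048,-0.061,0,0,0,1.53],[-0.048,-0.061,0,0,0,1.569]]]' 1
cat >> h.py <<'E'
def im():
    t=r.sense()['tool_pos'];y=np.radians(-9.48); R=np.array([[np.cos(y),-np.sin(y)],[np.sin(y),np.cos(y)]])
    return ((t[:2]-[581.7,-16.4])@R).round(2),t[2].round(2),r.sense()['tcp_rot'].round(2),r.sense()['ft_force'].round(2)
E
python3 -c "
from h import *
print(im())"
```

```text
time: 9.72
tool_pos: [581.1, -150.4, 236.9]
tcp_rot: [-179.5, -0.0, 80.3]
ft_force: [0.7, 0.1, -0.4]
finger_gap: -0.4
(array([  21.43, -132.23]), np.float64(236.94), array([-1.795e+02, -2.000e-02,  8.034e+01]), array([ 0.69,  0.08, -0.37]))
```

```bash
python3 -m crank '[[[0,0.0015,0.04,0,0,-0.003],[0,0.0015,0.08,0,0,-0.003],[0,0.0015,0.11,0,0,-0.003],[0,0.0015,0.12,0,0,-0.003],[0,0.0015,0.1215,0,0,-0.003],[0,0.0015,0.1215,0,0,-0.003]]]';python3 - <<'E'
from h import *
print(im())
p,d=r.snapshot('wrist'); cv2.imwrite('pics/w7.png',p)
E
```

```text
time: 10.48
tool_pos: [582.5, -150.7, 117.0]
tcp_rot: [-179.6, -0.0, 80.5]
ft_force: [-0.1, 0.7, -0.1]
finger_gap: 0.1
(array([  22.88, -132.37]), np.float64(116.98), array([-179.63,   -0.  ,   80.51]), array([-0.13,  0.67, -0.08]))
```

View pics/w7.png

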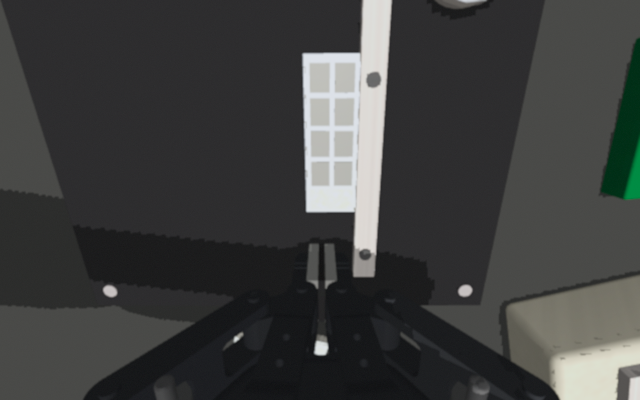

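Clear view: the slide is flat on the bar, with its near end at (331,212) and the fingertips at (322,245). I'll centre a little, lower to 113 mm and push along +y.

```bash
python3 -m crank '[[[0,0.002,0.002,0,0,0],[0.004,0.0022,0.004,0,0,0],[0.009,0.0022,0.004,0,0,0],[0.013,0.0022,0.004,0,0,0],[0.017,0.0022,0.004,0,0,0],[0.022,0.0022,0.004,0,0,0],[0.027,0.0022,0.004,0,0,0],[0.032,0.0022,0.004,0,0,0],[0.037,0.0022,0.004,0,0,0],[0.042,0.0022,0.004,0,0,0]]]';python3 - <<'E'
from h import *
print(im())
p,d=r.snapshot('wrist'); cv2.imwrite('pics/w8.png',p)
E
```

```text
time: 11.78
tool_pos: [591.6, -109.4, 113.2]
tcp_rot: [-179.6, 0.0, 80.5]
ft_force: [-1.0, -1.0, 0.2]
finger_gap: -0.4
(array([ 25.11, -90.12]), np.float64(113.16), array([-1.7964e+02,  1.0000e-02,  8.0510e+01]), array([-1.02, -0.95,  0.22]))
```

View pics/w8.png

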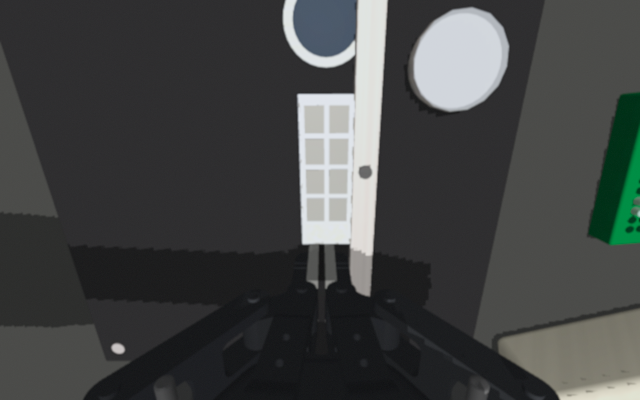

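The slide is moving along with the push, still on the bar.

```bash
python3 -m crank '[[[0.004,0,0,0,0,0],[0.008,0.0003,0,0,0,0],[0.012,0.0003,0,0,0,0],[0.016,0.0005,0,0,0,0],[0.02,0.0005,0,0,0,0],[0.024,0.0005,0,0,0,0],[0.027,0.0005,0,0,0,0],[0.03,0.0005,0,0,0,0],[0.032,0.0005,0,0,0,0],[0.032,0.0005,0,0,0,0]]]';python3 - <<'E'
from h import *
print(im())
p,d=r.snapshot('wrist'); cv2.imwrite('pics/w9.png',cv2.resize(p[0:280,180:460],None,fx=2.1,fy=2.1))
E
```

```text
time: 13.08
tool_pos: [597.6, -77.1, 113.2]
tcp_rot: [-179.7, -0.0, 80.5]
ft_force: [-0.3, -0.5, 0.0]
finger_gap: -0.1
(array([ 25.73, -57.27]), np.float64(113.21), array([-1.7966e+02, -3.0000e-02,  8.0540e+01]), array([-0.29, -0.52,  0.03]))
```

View pics/w9.png

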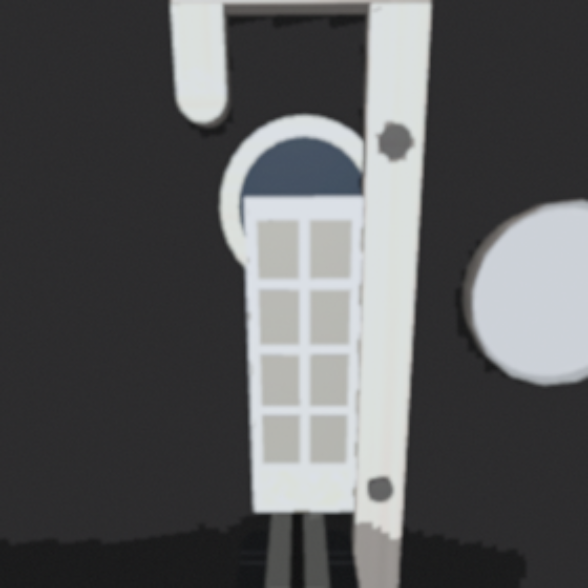

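Aligned with the pocket. I'll keep going, more slowly at the end.

```bash
python3 -m crank '[[[0.004,0,0,0,0,0],[0.008,0,0,0,0,0],[0.012,0,0,0,0,0],[0.016,0,0,0,0,0],[0.02,0,0,0,0,0],[0.024,0,0,0,0,0],[0.027,0,0,0,0,0],[0.029,0,0,0,0,0],[0.031,0,0,0,0,0],[0.031,0,0,0,0,0]]]';python3 - <<'E'
from h import *
print(im())
p,d=r.snapshot('wrist'); cv2.imwrite('pics/w10.png',cv2.resize(p[0:280,180:460],None,fx=2.1,fy=2.1))
E
```

```text
time: 14.38
tool_pos: [602.8, -46.5, 113.2]
tcp_rot: [-179.7, -0.0, 80.5]
ft_force: [0.1, 0.0, -0.4]
finger_gap: -0.2
(array([ 25.81, -26.18]), np.float64(113.25), array([-1.7967e+02, -4.0000e-02,  8.0540e+01]), array([ 0.09,  0.02, -0.37]))
```

View pics/w10.png

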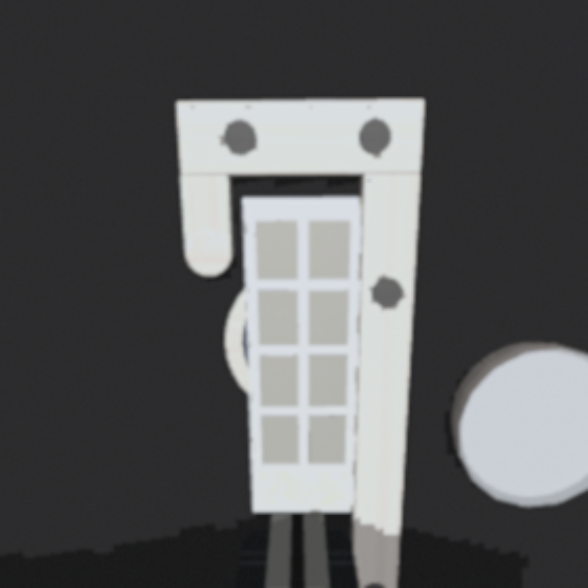

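```bash
python3 -m crank '[[[0.001,0,0,0,0,0],[0.002,0,0,0,0,0],[0.003,0,0,0,0,0],[0.0035,0,0,0,0,0],[0.0035,0,0,0,0,0]]]'; python3 -m crank '[[[0.0008,0,0,0,0,0],[0.0015,0,0,0,0,0],[0.0015,0,0,0,0,0]]]'; python3 -c "
from h import *
print(im())"
```

```text
time: 15.05
tool_pos: [603.5, -43.0, 113.3]
tcp_rot: [-179.7, -0.0, 80.5]
ft_force: [-0.4, -1.1, 0.6]
finger_gap: 0.2
time: 15.42
tool_pos: [603.7, -41.6, 113.3]
tcp_rot: [-179.7, -0.0, 80.5]
ft_force: [0.2, -1.5, -0.2]
finger_gap: 0.0
(array([ 25.88, -21.27]), np.float64(113.3), array([-1.7968e+02, -3.0000e-02,  8.0540e+01]), array([ 0.23, -1.55, -0.24]))
```

```bash
python3 -m crank '[[[0.0007,0,0,0,0,0],[0.0015,0,0,0,0,0],[0.0015,0,0,0,0,0]]]'
python3 - <<'E'
from h import *
print(im())
p,d=r.snapshot('wrist'); cv2.imwrite('pics/w11.png',cv2.resize(p[0:280,180:460],None,fx=2.1,fy=2.1))
E
```

```text
time: 15.8
tool_pos: [603.8, -41.4, 113.3]
tcp_rot: [-179.7, 0.1, 80.5]
ft_force: [-1.5, -7.0, -0.0]
finger_gap: 0.1
(array([ 25.91, -21.  ]), np.float64(113.32), array([-1.7968e+02,  8.0000e-02,  8.0510e+01]), array([-1.51, -6.95, -0.02]))
```

View pics/w11.png

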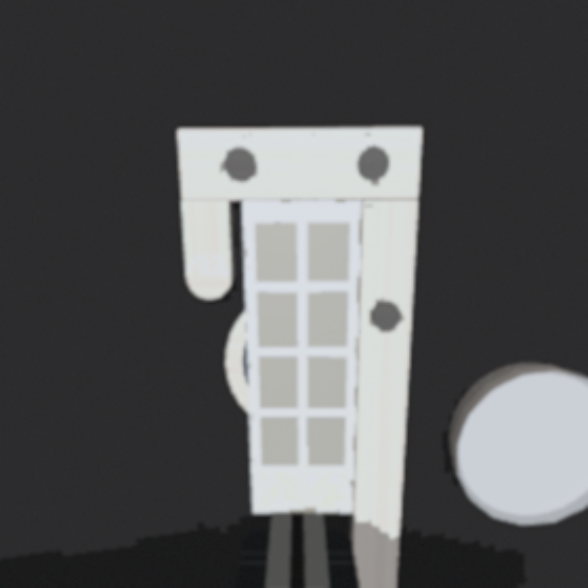

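It is stopped with 7 N on the end stop and flush with the bar. I'll withdraw and check.

```bash
python3 -m crank '[[[-0.002,0,0,0,0,0],[-0.015,0,0,0,0,0],[-0.03,0,-0.01,0,0,0],[-0.03,0,-0.05,0,0,0],[-0.03,0,-0.09,0,0,0],[-0.03,0,-0.11,0,0,0],[-0.03,0,-0.11,0,0,0]]]'
python3 - <<'E'
from h import *
print(im())
c=r.get_calibration('wrist');p,d=r.snapshot('wrist'); np.savez('pics/w12cal.npz',**c)
cv2.imwrite('pics/w12.png',p); cv2.imwrite('pics/w12c.png',cv2.resize(p[80:260,220:440],None,fx=3.3,fy=3.3,interpolation=cv2.INTER_CUBIC))
for t in ("slide","pocket_corner","dish","cap"):
    print(t,[(round(o['conf'],2),ray('wrist',o['pixel'],110,c).round(1).tolist()) for o in r.landmark_of(t,'wrist')])
E
```

```text
time: 16.73
tool_pos: [600.5, -71.6, 225.4]
tcp_rot: [-179.9, 0.1, 80.5]
ft_force: [0.8, 0.1, -0.2]
finger_gap: -0.0
(array([ 27.67, -51.32]), np.float64(225.39), array([-1.799e+02,  8.000e-02,  8.049e+01]), array([ 0.82,  0.12, -0.24]))
slide [(0.56, [612.6, 6.9, 110.0])]
pocket_corner [(0.79, [632.3, 40.6, 110.0])]
dish [(0.67, [664.8, -21.6, 110.0])]
cap [(0.55, [510.6, 50.0, 110.0]), (0.39, [612.9, 6.2, 110.0])]
```

View pics/w12c.png

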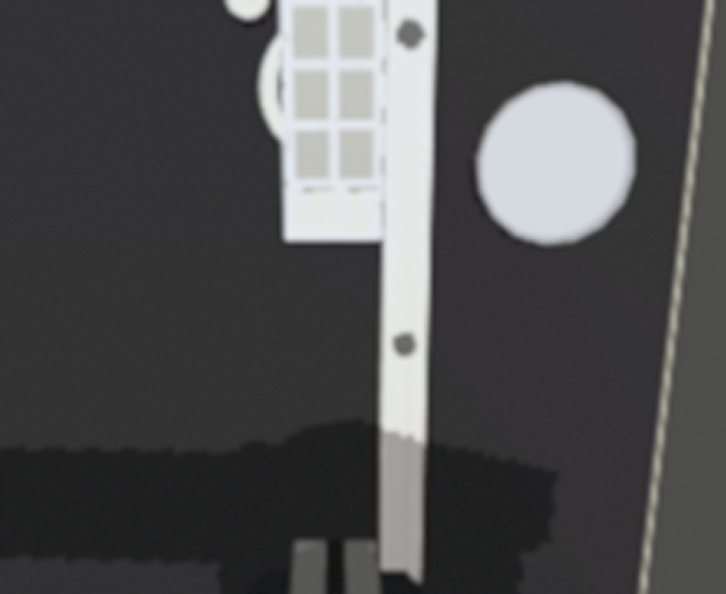

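Run:
```python
import cv2
p=cv2.imread('pics/w12.png'); cv2.imwrite('pics/w12d.png',cv2.resize(p[10:170,260:400],None,fx=3.7,fy=3.7,interpolation=cv2.INTER_CUBIC))
```

```text
(no output)
```

View pics/w12d.png

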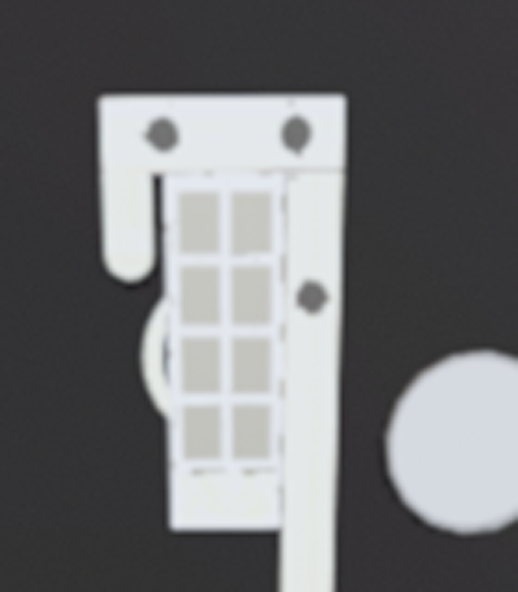

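Run:
```python
from h import *
c=dict(np.load('pics/w12cal.npz')); f=lambda u,v,z: ray('wrist',(260+(u+.5)/3.7-.5,10+(v+.5)/3.7-.5),z,c)
y=np.radians(-9.48); R=np.array([[np.cos(y),-np.sin(y)],[np.sin(y),np.cos(y)]])
for n,a in dict(endL=(170,528,117),endR=(280,528,117),frontTop=(163,176,124),barfar=(287,172,118),barnear=(281,590,118),toe=(130,281,118)).items(): print(n,((f(*a)[:2]-[581.7,-16.4])@R).round(1))
r.hand_in()
```

```text
endL [ 13.9 -11.2]
endR [ 40.1 -11.2]
frontTop [14.2 63.7]
barfar [40.4 65.2]
barnear [ 40.6 -26. ]
toe [ 6.2 43.5]
the job is handed in; nothing more can be done
```

The slide is home in the corner pocket, against both the bar and the end stop, and I've handed the job in at about 17 s of the 48 s allowed.

**What I did:**
- **Flat against the bar:** I pushed the slide on its long side with both fingertips, spread apart, until it met the bar. The force was about 8 N, with its centre about 94 mm short of home.
- **Into the pocket:** I shut the gripper and pushed on the label end along the bar until it met the end stop, at about 7 N. I then withdrew and rose clear.

**Last checks (wrist camera, imager frame):**

| What | Measured | Expected when home |
|---|---|---|
| Label-end face, y | -11.2 mm at both corners | -11 mm |
| Long sides, x | 13.9 and 40.1 mm | 14 and 40 mm |

- **Fit:** the only visible gap is on the toe side.
- **Stage bystanders:** the detected dish position differs by about 3 mm between my first and last wrist pictures, and the cap by about 5 mm. That is within the detector's scatter, and the robot did not go near either.
- **Bench items:** I did not measure them again afterwards. The arm only passed high above the bench and did not come near them.
- **Disagreement:** in the last picture the "cap" detector also reported, with low confidence, a second cap where the slide is. I took it as a false detection.

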